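# Reset an instrument, fasten its service cover and hold the cover down

## Task

Take the red stylus from its stand, push the recessed red button of the grey instrument case down with its tip, and put the stylus back in the stand. Then turn the cover's quarter-turn fastener clockwise until its slot lines up with the two red marks on the cover. Last, press the raised far end of the cover down flush with the case, gently, and finish while still holding it down with the fingers, as for a colleague who will put in the far screws; leave the battery and the tape roll alone.

Things in the scene. Friction and masses are not known exactly. Their poses are not given: they have to be found in the camera images.
- case: Grey instrument case, fixed to the bench, 190 x 170 x 50 mm (along its own x, y, z), origin at the centre of its underside; own x points along the cover from its fastened (near) end to its raised (far) end, own z up. Its flat deck is 50 mm above the bench. The aluminium cover (139 x 91 x 4 mm) lies in a pocket of the deck, its centre line 22.5 mm to the -y side of the case's centre
- button_hole (a point): Centre of the round 14 mm wide hole in the case's deck, at deck height (case frame x 0, y +55 mm, z 50 mm). The red button (11 mm across) lies in it, its face 8 mm below the deck; too narrow for fingers
- reset_button (a joint): Travel of the recessed button: 0 up, 0.004 m fully down; it springs back (2 N to start, 4 N fully down). Counts as pressed beyond 0.0025
- fastener (a joint): Angle of the fastener, rad, growing clockwise seen from above: at 0 its bar lies across the cover (along the case's y), at 1.571 its slot points along the cover (case's x), in line with the two red marks. It has friction (0.05 N m), stays where it is left, and has no stop at the marks (stops at -0.1 and 2.0)
- fastener_grip (a point): Centre of the fastener's black upright grip bar: 10 mm thick, 36 mm long along its own y axis, 20 mm high (10 mm above and below this point); the white slot line runs along its top. The deck's level is 19 mm below this point, and the cover's surface round the fastener up to 5 mm above the deck's level. The fastener stands on the case through a hole in the cover, its axis upright through this point
- cover (a joint): Angle of the cover about its fastened near end, rad: 0 with its far end sprung up, 0.055 flush with the deck, 0.075 at the stop (sunk 2.4 mm below flush at the press point). A spring pushes it up: about 3.5 N at 0 and 6 N when flush, at the press point; more than 40 N would bend it
- cover_press (a point): Point on the top face of the cover near its far end, on its centre line, 118 mm from the cover's hinge line and 21 mm from its far edge: where to press down. It stands 6.5 mm above the deck at the start and moves with the cover
- stylus_grip (a point): Middle of the grip of the loose red stylus (40 g), which stands upright in its stand. The round grip is 14 mm thick, and reaches 36 mm below and 30 mm above this point; under it a finger guard 30 mm across and 4 mm thick, then a steel shaft 6 mm thick and 45 mm long. Own z points from the tip up to the grip
- stylus_tip (a point): Tip of the stylus's shaft, 85 mm below the middle of the grip
- stand_hole (a point): Centre of the mouth of the 15 mm wide, 47 mm deep hole in the blue stand (fixed block, 56 x 56 mm, top 50 mm above the bench). With the stylus home its guard rests on the stand's top and its tip is 45 mm below this point
- battery_9v: Bystander: loose black and copper-coloured block battery, 27 x 51 x 18 mm, origin at its underside
- tape_roll: Bystander: loose yellow tape roll, 62 mm across, 19 mm high, origin at its underside
Not all that is in view belongs to the job. There is more than one size of the part that bears stand_hole; the job needs the larger.

How it is judged:
By the outcome, as a careful person would: the job done as asked, in the order asked, and still so for the second after the job is handed in, while the arm keeps its last pose, push and grip.
It also fails if it takes over 72 s, if anything falls off the work surface, if the arm or the gripper's body presses on something with over 40 N, if the wrist force passes 120 N, or if a joint passes its speed limit or range.

## Robot

A 6-joint arm with a two-finger parallel gripper is mounted at the origin on a cart in front of the work surface, level with it; the furniture and walls round the work are solid. World frame = base frame: x ahead of the robot, y to its left, z up, the work surface at z = 0. Lengths are in m, angles in rad, forces in N, time in s.
With the tool pointing down it reaches from about 0.225 to 0.875 m from the base axis. Payload 3.4 kg.
Tool frame: the origin (TCP) lies at the very end of the fingers, on their centre line; the grasp point (between the pads) lies 19 mm behind it (manip.hold_point_z is the distance from the TCP to the grasp point, in m); z points along the fingers, y is the line along which they close (so a half turn about z gives the same grasp; the last joint's range is limited). The gripper opens to 85 mm and grips with 20 to 120 N. Pads are 22 mm wide; open, the fingers measure 114 mm over their backs; the gripper's body (76 mm by 85 mm) begins 54 mm behind the grasp point. The pads swing forward as they close: fully open they stand 13 mm farther back than shut.
Start: joints at [-1.277, 0.276, 1.505, -0, 1.361, -0.121], TCP at [0.232, -0.526, 0.231] pointing down, gripper open.
Joint ranges: [-2.89, 2.89], [-0.75, 2.08], [0.22, 2.7], [-1.18, 4.32], [0.11, 2.71], [-2.7, 2.7]. Speed limits (rad/s): [2.57, 2.57, 3.14, 3.14, 3.14, 3.14].

## Interface

Orientations are given as a unit quaternion [w, x, y, z].
In Python, from rig import readout, viewer, order, manip gives the robot as it stands. The module is installed in compiled form; this text tells all that it offers.
- The arm moves only by the tool send_rows, never from a script. Its arguments are lists of equal length, an entry for each row: "xyz": the shift along the world's x, y, z in m, a list of three; "delta_rot": the turn, a rotation vector about the world's x, y, z in degrees, a list of three. In form: {"xyz": [[tx, ty, tz], ...], "delta_rot": [[wx, wy, wz], ...]}. A call has 1 to 12 rows; each row shifts and turns the commanded pose from where the row before left it; what a row does not reach is not made up. A row lasts 1/10 s, in which the tool goes at most 50 mm and 8.59 degrees, less where a joint would pass 70% of its speed; a pose out of reach is approached as far as the arm can. A call with a gripper value outside its range is refused whole. "gripper" is the finger opening in m, from 0 to 0.0854, set as the call begins (left out, the last holds). The fingers move at their own pace and stop on an object; "force" is the grip in N (left out, the last holds). Time passes only in rows, so rows that do not move let the fingers close. It gives the time, the measured TCP pose, the force, the opening and the grip force at its end, in the units of the state.
- readout.get_state(): the state, without advancing time (a new reading comes with each control period).
- viewer.get_image(name): name is "scene" or "top"; returns a dict with "color" (420x560x3 uint8, red, green, blue), "depth" (420x560 float32, m along the optical axis (not along the pixel's ray), 0 where there is no reading), "K" (3x3 intrinsics, pixels), "dist" ([k1, k2, p1, p2, k3] as OpenCV has them; the pictures are not rectified), "camera_from_world" (4x4, takes a point from world to camera coordinates). Camera axes: x right, y up, looking along -z (the intrinsics and any distortion apply to the point x, -y, -z); pixel columns grow to the right and rows downward; lengths in m; the calibration is good to about 2 mm. A picture is of the moment at which its call begins.
- order.sign_off(): hands the job in; it is judged then, once.
The state is a dict: "clock": time; "qpos": joint angles; "qd": joint speeds; "effort": joint torques, N m; "position": TCP position; "ee_rot": TCP orientation; "contact_force": force on the tool from outside, world axes, zero at the start; "moment": the same for the moment, N m; "width": finger opening in m; "gripper_force": force on a finger pad.
Only numpy, scipy, OpenCV 4.12 (cv2) and the standard library are available. Lean on these libraries where they do the work, as an engineer would, in place of code of your own. Each camera call takes 0.05 s, during which the arm holds its last target. There are 200 camera calls.

## Working session

There is one attempt and no reset: what is moved stays moved. The work goes in short steps, Python scripts to look and compute and a tool call to move; the robot and the scene stay as the last step left them, time stands still between calls to the robot, and variables do not carry over. Pictures are saved under pics/ and viewed, at most 10 in all, crops included, and the job is handed in when it is done.

Besides the shell and the picture viewer there is one more tool, called after "Request:" as a command line: name --argument value ..., lists and objects as JSON in quotes. send_rows: Moves the arm, as the interface text tells. Its arguments: {"type":"object","properties":{"xyz":{"type":"array"},"delta_rot":{"type":"array"},"gripper":{"type":"number"},"force":{"type":"number"}},"required":["xyz","delta_rot"]}

```bash
mkdir -p pics; cat > h.py <<'E'
import numpy as np, cv2
from rig import readout, viewer, order, manip
def grab(n, tag):
    im=viewer.get_image(n); np.savez(f'pics/{tag}.npz',**im)
    cv2.imwrite(f'pics/{tag}.png',im['color'][:,:,::-1]); return im
def load(tag): return np.load(f'pics/{tag}.npz')
def ray(im,u,v):
    p=cv2.undistortPoints(np.array([[[u,v]]],float),im['K'],im['dist'])[0,0]
    T=np.linalg.inv(im['camera_from_world']); d=T[:3,:3]@np.array([p[0],-p[1],-1.]); return T[:3,3],d
def at_z(im,u,v,z):
    o,d=ray(im,u,v); return o+d*(z-o[2])/d[2]
def at_d(im,u,v):
    o,d=ray(im,u,v); return o+d*im['depth'][int(round(v)),int(round(u))]
def proj(im,P):
    P=np.atleast_2d(P); T=im['camera_from_world']; c=P@T[:3,:3].T+T[:3,3]; c=c*[1,-1,-1]
    return cv2.projectPoints(c,np.zeros(3),np.zeros(3),im['K'],im['dist'])[0][:,0]
E
python3 - <<'E'
from h import *
a=grab('scene','s0');b=grab('top','t0')
cv2.imwrite('pics/both.png',cv2.resize(np.hstack([a['color'],b['color']])[:,:,::-1],(800,300)))
for i in (a,b): print(np.linalg.inv(i['camera_from_world']).round(3),i['K'])
print(readout.get_state(), manip.hold_point_z)
E
```

```text
[[-0.757  0.361 -0.545  0.067]
 [-0.653 -0.441  0.615  0.665]
 [-0.019  0.822  0.57   0.613]
 [ 0.     0.     0.     1.   ]] [[484.66220664   0.         274.85464391]
 [  0.         484.66220664 210.12725738]
 [  0.           0.           1.        ]]
[[-0.025  0.994 -0.108  0.453]
 [-0.999 -0.027 -0.017  0.119]
 [-0.02   0.107  0.994  0.94 ]
 [ 0.     0.     0.     1.   ]] [[455.76341682   0.         273.92591832]
 [  0.         455.76341682 217.42262915]
 [  0.           0.           1.        ]]
{'clock': 0.1, 'qpos': array([-1.27698399e+00,  2.76550306e-01,  1.50601808e+00, -1.18749646e-05,
        1.36069711e+00, -1.20984864e-01]), 'qd': array([ 0.001983  , -0.00249757, -0.00335324,  0.00084744, -0.00219124,
        0.00081315]), 'effort': array([ 9.00768919e-04, -4.17697263e+01, -2.46404278e+01, -1.61290695e-04,
        5.81239583e-03, -1.93801651e-05]), 'position': array([ 0.23158838, -0.52578239,  0.23051103]), 'ee_rot': array([-8.32796937e-04,  9.78569294e-01,  2.05916090e-01, -7.79723846e-05]), 'contact_force': array([-1.19695359,  0.53173028,  0.18805986]), 'moment': array([ 0.0018198 ,  0.00903034, -0.0437988 ]), 'gripper_force': 0.0, 'width': 0.08567769144493807} 0.0187
```

View pics/s0.png

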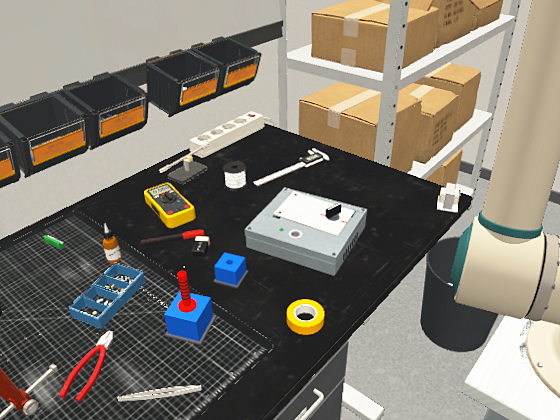

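View pics/t0.png

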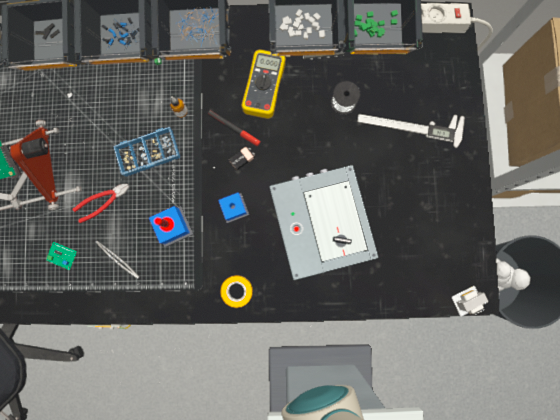

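The scene picture shows the stylus in the larger blue stand (185,300), with the smaller decoy stand at (230,267). The case is at (310,228) and the tape at (305,316). In the top picture the stylus is near (167,224), the red button near (296,229), and the fastener near (342,240). I'll enlarge both areas.

```bash
python3 - <<'E'
from h import *
b=load('t0');a=load('s0')
c=b['color'][160:285,262:387][:,:,::-1]
d=b['color'][195:255,140:200][:,:,::-1]
cv2.imwrite('pics/c1.png',np.hstack([cv2.resize(c,(500,500),interpolation=cv2.INTER_CUBIC)]+[np.vstack([cv2.resize(d,(300,300),interpolation=cv2.INTER_CUBIC),cv2.resize(a['color'][255:345,150:240][:,:,::-1],(300,200),interpolation=cv2.INTER_CUBIC)])]))
E
```

```text
(no output)
```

View pics/c1.png

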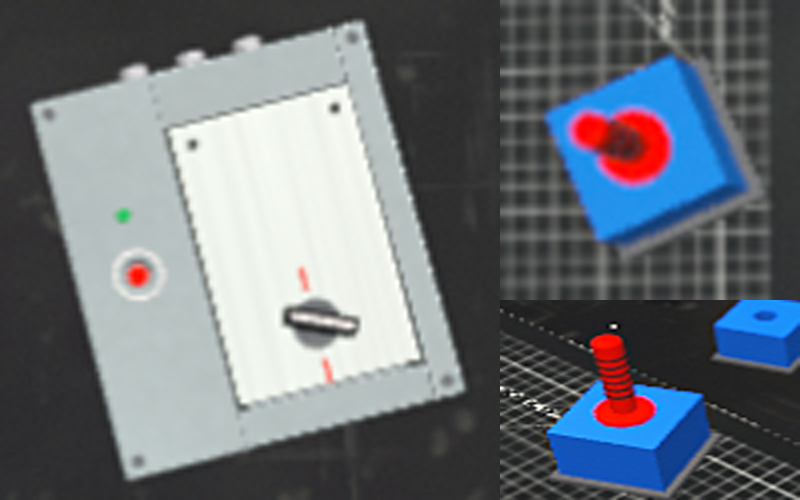

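```bash
python3 - <<'E'
from h import *
b=load('t0');a=load('s0')
P=lambda x,y:((x+.5)/4-.5+262,(y+.5)/4-.5+160)
C={'FL':(30,103),'FR':(360,20),'NR':(466,390),'NL':(128,480)}
W=np.array([at_z(b,*P(*v),.05)[:2] for v in C.values()]+[at_z(b,*P(137,275),.05)[:2]])
M=np.array([[.095,.085],[.095,-.085],[-.095,-.085],[-.095,.085],[0,.055]])
mc=M.mean(0);wc=W.mean(0);H=(M-mc).T@(W-wc);th=np.arctan2(H[0,1]-H[1,0],H[0,0]+H[1,1])
R=np.array([[np.cos(th),-np.sin(th)],[np.sin(th),np.cos(th)]]);t=wc-R@mc
print('case',t,np.degrees(th),'res mm',((M@R.T+t-W)*1000).round(1).tolist())
print('button',R@[0,.055]+t,'depths',[at_d(b,*P(x,y)).round(3) for x,y in((100,330),(60,200),(300,200))])
e=[at_z(b,*P(x,y),.079)[:2] for x,y in((289,316),(356,326))]
d=e[1]-e[0];dc=R.T@d;print('bar',e,np.mean(e,0),'len',np.linalg.norm(d),'case-frame',R.T@(np.mean(e,0)-t),'clockwise deg from -y',np.degrees(np.arctan2(-dc[0],-dc[1])))
ci=R.T@(at_z(b,*P(317,323),.055)[:2]-t);print('disc case',ci)
Q=lambda x,y:((x+.5)/5-.5+140,(y+.5)/5-.5+195)
print('sty top',at_z(b,*Q(87,128),.12),'guard',at_z(b,*Q(133,147),.054), at_d(b,*Q(87,128)))
# scene cam: stand & stylus
f=lambda x,y:((x-500+.5)*.3-.5+150,(y-300+.5)*.45-.5+255)
print('scene top',at_z(a,*f(606,342),.12),'guard',at_z(a,*f(625,411),.054))
for n,im in(('t',b),('s',a)):
    c=im['color'].astype(int);m=(c[...,2]>130)&(c[...,0]<90)
    v,u=np.nonzero(m&(im['depth']>0));X=np.array([at_d(im,i,j) for i,j in zip(u,v)])
    k=(abs(X[:,2]-.05)<.004)&(X[:,1]>.25)&(X[:,1]<.45)&(X[:,0]<.55);r=cv2.minAreaRect(X[k,:2].astype(np.float32)*1000);print(n,k.sum(),r,X[k,2].mean())
# bystanders: cluster
print('tape',at_z(b,236,292,.019))
E
```

```text
case [0.53933625 0.03794551] 13.071482337744035 res mm [[-0.9, 0.0], [0.2, -0.2], [0.0, 0.6], [0.4, 0.0], [0.2, -0.4]]
button [0.5268971  0.09152038] depths [array([0.5  , 0.111, 0.051]), array([0.565, 0.129, 0.049]), array([0.561, 0.011, 0.054])]
bar [array([0.50287848, 0.02155142]), array([ 0.49725623, -0.0099804 ])] [0.50006736 0.00578551] len 0.03202912958734923 case-frame [-0.0455249  -0.02244538] clockwise deg from -y 23.1813059591853
disc case [-0.04521648 -0.02296007]
sty top [0.54263191 0.3474227  0.12      ] guard [0.54179613 0.34727622 0.054     ] [0.54263203 0.34742299 0.11999898]
scene top [0.53842641 0.34954686 0.12      ] guard [0.53777839 0.34955923 0.054     ]
t 338 ((537.9745483398438, 346.15655517578125), (48.17396545410156, 57.01979446411133), 23.489421844482422) 0.04906031115702548
s 530 ((536.543701171875, 347.66278076171875), (52.05557632446289, 57.763851165771484), 24.20990753173828) 0.04977512000341881
tape [0.40427571 0.21484557 0.019     ]
```

The two cameras agree to about 4 mm on the stylus. The case fit leaves residuals under 1 mm, at yaw 13.1°. The fastener bar is about 23° clockwise from its zero, so it needs about 67° more. I'll move above the stylus now.

Request:
send_rows --xyz '[[0.006, 0.018, 0], [0.013, 0.037, 0], [0.013, 0.037, 0], [0.013, 0.037, 0], [0.013, 0.037, 0], [0.013, 0.037, 0], [0.013, 0.037, 0], [0.013, 0.037, 0], [0.013, 0.037, 0], [0.013, 0.037, 0], [0.013, 0.037, 0], [0.013, 0.037, 0]]' --delta_rot '[[0, 0, 0], [0, 0, 0], [0, 0, 0], [0, 0, 0], [0, 0, 0], [0, 0, 0], [0, 0, 0], [0, 0, 0], [0, 0, 0], [0, 0, 0], [0, 0, 0], [0, 0, 0]]' --gripper 0.085

```text
clock: 1.3
position: [0.38, -0.0986, 0.2312]
ee_rot: [-0.0, 0.979, 0.206, 0.0]
contact_force: [1.2, -0.7, 0.4]
width: 0.0848
gripper_force: 0.0
```

Request:
send_rows --xyz '[[0.013, 0.037, 0], [0.013, 0.037, 0], [0.013, 0.037, 0], [0.013, 0.037, 0], [0.013, 0.037, 0], [0.013, 0.037, 0], [0.013, 0.037, 0], [0.013, 0.037, 0], [0.013, 0.037, 0], [0.013, 0.037, 0], [0.013, 0.037, 0], [0, 0, 0]]' --delta_rot '[[0, 0, 0], [0, 0, 0], [0, 0, 0], [0, 0, 0], [0, 0, 0], [0, 0, 0], [0, 0, 0], [0, 0, 0], [0, 0, 0], [0, 0, 0], [0, 0, 0], [0, 0, 0]]'

```text
clock: 2.5
position: [0.5236, 0.3105, 0.2304]
ee_rot: [-0.001, 0.978, 0.208, 0.0]
contact_force: [-0.4, -1.3, 0.1]
width: 0.0849
gripper_force: 0.0
```

Request:
send_rows --xyz '[[0.008, 0.019, 0], [0.008, 0.019, 0], [0, 0, -0.03], [0, 0, -0.02], [0, 0, 0], [0, 0, 0]]' --delta_rot '[[0, 0, 0], [0, 0, 0], [0, 0, 0], [0, 0, 0], [0, 0, 0], [0, 0, 0]]'

```text
clock: 3.1
position: [0.5389, 0.3434, 0.1815]
ee_rot: [0.0, 0.979, 0.206, -0.001]
contact_force: [-0.3, 0.4, 1.3]
width: 0.0848
gripper_force: 0.0
```

```bash
python3 - <<'E'
from h import *
a=grab('scene','s1');b=grab('top','t1')
s=readout.get_state();p=s['position'];print(p,s['ee_rot'])
u=proj(a,p+[0,0,-.06])[0].astype(int);w=proj(b,p+[0,0,-.06])[0].astype(int);print(u,w)
cr=lambda i,c:cv2.resize(i['color'][max(c[1]-50,0):c[1]+50,max(c[0]-50,0):c[0]+50][:,:,::-1],(400,400),interpolation=cv2.INTER_CUBIC)
cv2.imwrite('pics/c2.png',np.hstack([cr(a,u),cr(b,w)]))
E
```

```text
[0.54007733 0.34382696 0.18291409] [-2.42273332e-04  9.78586308e-01  2.05833784e-01  1.10998743e-03]
[183 269] [158 221]
```

View pics/c2.png

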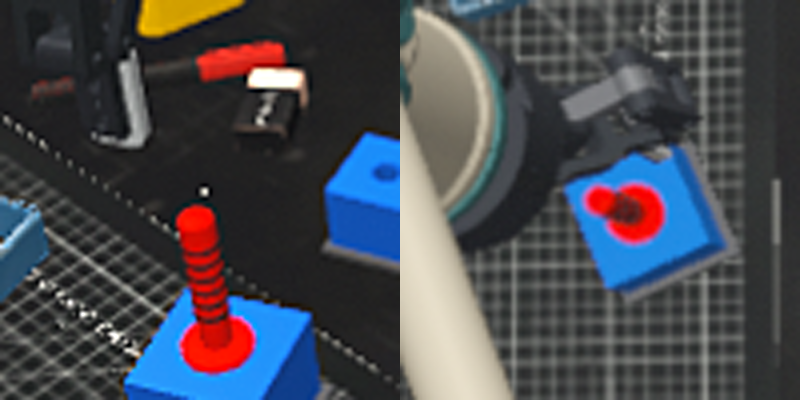

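```bash
python3 - <<'E'
from h import *
a=load('s1');b=load('t1');b0=load('t0');a0=load('s0')
p=np.array([.540,.3437,.1829])
for n,i,i0 in(('s',a,a0),('t',b,b0)):
    m=(abs(i['depth']-i0['depth'])>.02)&(i['depth']>0)
    v,u=np.nonzero(m);X=np.array([at_d(i,x,y) for x,y in zip(u,v)])
    for lo,hi in((.14,.17),(.17,.2),(.2,.22),(.22,.25),(.25,.3)):
        k=(X[:,2]>lo)&(X[:,2]<hi)&(np.hypot(X[:,0]-p[0],X[:,1]-p[1])<.12)
        if k.sum()>5: print(n,lo,k.sum(),X[k].min(0).round(3),X[k].max(0).round(3),X[k].mean(0).round(3))
s=readout.get_state();print(s['qpos'])
E
```

```text
s 0.17 55 [0.507 0.296 0.193] [0.564 0.393 0.2  ] [0.541 0.332 0.197]
s 0.2 343 [0.507 0.295 0.2  ] [0.565 0.398 0.22 ] [0.531 0.35  0.21 ]
s 0.22 593 [0.496 0.272 0.22 ] [0.565 0.417 0.25 ] [0.527 0.356 0.237]
s 0.25 2185 [0.496 0.272 0.25 ] [0.574 0.417 0.3  ] [0.519 0.368 0.276]
t 0.2 25 [0.548 0.29  0.201] [0.558 0.3   0.219] [0.552 0.295 0.209]
t 0.22 101 [0.5   0.271 0.22 ] [0.58  0.404 0.25 ] [0.556 0.291 0.243]
t 0.25 762 [0.5   0.272 0.25 ] [0.581 0.408 0.3  ] [0.549 0.312 0.282]
[ 4.58351385e-01  4.00269585e-01  1.43739970e+00 -8.51648785e-05
  1.30165261e+00  1.61453867e+00]
```

View pics/s1.png

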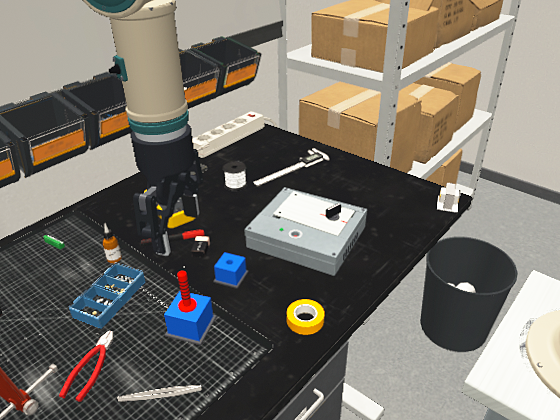

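The gripper cloud and the stylus show the same scene-camera bias of about 4 mm, so I take the top camera's value (0.542, 0.347). The full picture shows the gripper over the stylus at (185,275) once the wide-angle lean is allowed for. I'll go down now and grip.

Request:
send_rows --xyz '[[0.002, 0.003, -0.012], [0, 0, -0.02], [0, 0, -0.02], [0, 0, -0.02], [0, 0, -0.02], [0, 0, -0.01], [0, 0, -0.01], [0, 0, 0], [0, 0, 0]]' --delta_rot '[[0, 0, 0], [0, 0, 0], [0, 0, 0], [0, 0, 0], [0, 0, 0], [0, 0, 0], [0, 0, 0], [0, 0, 0], [0, 0, 0]]'

```text
clock: 4.1
position: [0.5422, 0.347, 0.0699]
ee_rot: [-0.0, 0.979, 0.206, 0.001]
contact_force: [0.2, 0.1, 0.5]
width: 0.0847
gripper_force: 0.0
```

Request:
send_rows --xyz '[[0, 0, 0], [0, 0, 0], [0, 0, 0], [0, 0, 0], [0, 0, 0], [0, 0, 0], [0, 0, 0], [0, 0, 0], [0, 0, 0], [0, 0, 0]]' --delta_rot '[[0, 0, 0], [0, 0, 0], [0, 0, 0], [0, 0, 0], [0, 0, 0], [0, 0, 0], [0, 0, 0], [0, 0, 0], [0, 0, 0], [0, 0, 0]]' --gripper 0.008 --force 40

```text
clock: 5.1
position: [0.5418, 0.3468, 0.0695]
ee_rot: [-0.0, 0.979, 0.206, 0.0]
contact_force: [0.4, 0.5, 1.4]
width: 0.0131
gripper_force: 38.9
```

Request:
send_rows --xyz '[[0, 0, 0.01], [0, 0, 0.02], [0, 0, 0.025], [0, 0, 0.025], [-0.002, -0.03, 0], [-0.002, -0.035, 0], [-0.002, -0.04, 0], [-0.003, -0.04, 0], [-0.002, -0.04, 0], [-0.002, -0.04, 0], [-0.002, -0.03, 0], [0, 0, 0]]' --delta_rot '[[0, 0, 0], [0, 0, 0], [0, 0, 0], [0, 0, 0], [0, 0, 0], [0, 0, 0], [0, 0, 0], [0, 0, 0], [0, 0, 0], [0, 0, 0], [0, 0, 0], [0, 0, 0]]'

```text
clock: 6.3
position: [0.5264, 0.0883, 0.1499]
ee_rot: [0.001, 0.979, 0.204, -0.0]
contact_force: [0.1, 0.9, -1.0]
width: 0.0128
gripper_force: 39.1
```

Request:
send_rows --xyz '[[0, 0, -0.015], [0, 0, -0.01], [0, 0, 0], [0, 0, 0]]' --delta_rot '[[0, 0, 0], [0, 0, 0], [0, 0, 0], [0, 0, 0]]'

```text
clock: 6.7
position: [0.5267, 0.0924, 0.1242]
ee_rot: [-0.0, 0.978, 0.206, -0.0]
contact_force: [0.0, 0.4, 0.3]
width: 0.0129
gripper_force: 39.1
```

```bash
python3 - <<'E'
from h import *
a=grab('scene','s2');b=grab('top','t2')
s=readout.get_state();p=s['position'];print(p)
tip=p+[0,0,-.065]
u=proj(a,tip)[0];w=proj(b,tip)[0];print(u,w,proj(a,[[.5269,.0915,.05]]),proj(b,[[.5269,.0915,.05]]))
cr=lambda i,c:cv2.resize(i['color'][c[1]-30:c[1]+20,c[0]-25:c[0]+25][:,:,::-1],(400,400),interpolation=cv2.INTER_CUBIC)
u=u.astype(int);w=w.astype(int)
cv2.imwrite('pics/c3.png',np.hstack([cr(a,u),cr(b,w)]))
E
```

```text
[0.5271391  0.09222556 0.12475962]
[294.04285043 229.2232465 ] [295.83964605 227.72710079] [[294.35940954 233.18497766]] [[296.07587064 228.26074215]]
```

View pics/c3.png

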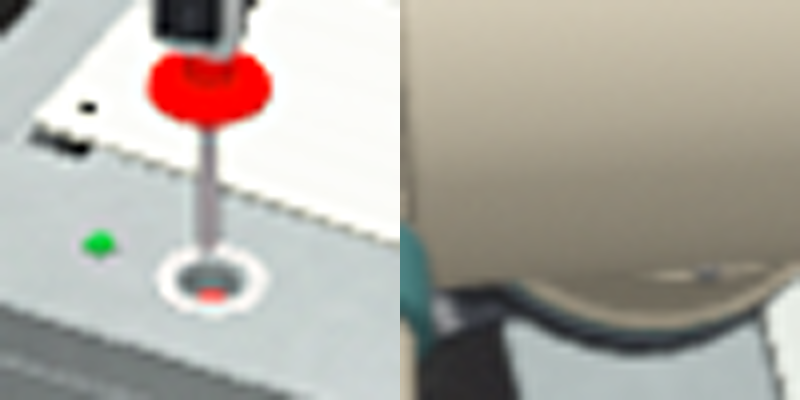

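The scene crop shows the shaft tip at (208,250), just above the hole. The ring centre is at (212,279). I'll turn that offset into millimetres.

```bash
python3 - <<'E'
from h import *
a=load('s2')
f=lambda x,y:(294-25+(x+.5)/8-.5,229-30+(y+.5)/8-.5)
h=at_z(a,*f(212,279),.05)
for z in(.0585,.0598,.061): print((h-at_z(a,*f(208,250),z))*1000)
print(h,proj(a,[[.527,.0922,.05],[.527,.0922,.06]]))
E
```

```text
[-0.89017466 -0.47496674 -8.5       ]
[ 0.18578303 -1.81811201 -9.8       ]
[  1.17897475  -3.05793841 -11.        ]
[0.52536894 0.09126554 0.05      ] [[294.08764904 233.33758184]
 [294.10900704 229.1435764 ]]
```

Request:
send_rows --xyz '[[0, -0.001, -0.005], [0, 0, -0.005], [0, 0, -0.005], [0, 0, -0.001], [0, 0, 0], [0, 0, 0]]' --delta_rot '[[0, 0, 0], [0, 0, 0], [0, 0, 0], [0, 0, 0], [0, 0, 0], [0, 0, 0]]'

```text
clock: 7.4
position: [0.5268, 0.0907, 0.1083]
ee_rot: [0.0, 0.979, 0.206, 0.0]
contact_force: [-0.1, -0.1, 0.3]
width: 0.0131
gripper_force: 39.1
```

Request:
send_rows --xyz '[[0, 0, -0.002], [0, 0, -0.001], [0, 0, -0.001], [0, 0, -0.001], [0, 0, 0], [0, 0, 0]]' --delta_rot '[[0, 0, 0], [0, 0, 0], [0, 0, 0], [0, 0, 0], [0, 0, 0], [0, 0, 0]]'

```text
clock: 8.0
position: [0.5271, 0.0907, 0.1036]
ee_rot: [0.0, 0.979, 0.206, 0.0]
contact_force: [1.1, -0.6, 3.3]
width: 0.0129
gripper_force: 39.2
```

Request:
send_rows --xyz '[[0, 0, -0.001], [0, 0, 0], [0, 0, 0]]' --delta_rot '[[0, 0, 0], [0, 0, 0], [0, 0, 0]]'

```text
clock: 8.3
position: [0.527, 0.0907, 0.1025]
ee_rot: [0.0, 0.979, 0.206, 0.0]
contact_force: [0.1, -0.3, 2.7]
width: 0.013
gripper_force: 39.3
```

Request:
send_rows --xyz '[[0, 0, -0.0005], [0, 0, 0], [0, 0, 0]]' --delta_rot '[[0, 0, 0], [0, 0, 0], [0, 0, 0]]'

```text
clock: 8.6
position: [0.5271, 0.0907, 0.1022]
ee_rot: [0.0, 0.979, 0.206, 0.0]
contact_force: [0.3, 0.3, 5.1]
width: 0.0128
gripper_force: 39.6
```

Request:
send_rows --xyz '[[0, 0, -0.0005], [0, 0, 0], [0, 0, 0], [0, 0, 0]]' --delta_rot '[[0, 0, 0], [0, 0, 0], [0, 0, 0], [0, 0, 0]]'

```text
clock: 9.0
position: [0.5272, 0.0908, 0.1021]
ee_rot: [0.0, 0.979, 0.206, 0.001]
contact_force: [-1.1, -0.4, 7.4]
width: 0.0127
gripper_force: 39.9
```

Contact was progressive and then hit the end stop at 7 N, so the button is fully down. Now I'll lift and take the stylus back to the stand.

Request:
send_rows --xyz '[[0, 0, 0.004], [0, 0, 0.014], [0, 0, 0.015], [0, 0, 0.015], [0.002, 0.031, 0], [0.002, 0.035, 0], [0.002, 0.04, 0], [0.003, 0.04, 0], [0.002, 0.04, 0], [0.002, 0.04, 0], [0.002, 0.03, 0], [0, 0, 0]]' --delta_rot '[[0, 0, 0], [0, 0, 0], [0, 0, 0], [0, 0, 0], [0, 0, 0], [0, 0, 0], [0, 0, 0], [0, 0, 0], [0, 0, 0], [0, 0, 0], [0, 0, 0], [0, 0, 0]]'

```text
clock: 10.2
position: [0.5408, 0.3505, 0.148]
ee_rot: [-0.001, 0.978, 0.208, -0.001]
contact_force: [-0.2, -0.7, -0.3]
width: 0.0126
gripper_force: 39.3
```

Request:
send_rows --xyz '[[0, 0, -0.015], [0, 0, -0.01], [0, 0, 0], [0, 0, 0], [0, 0, 0]]' --delta_rot '[[0, 0, 0], [0, 0, 0], [0, 0, 0], [0, 0, 0], [0, 0, 0]]'

```text
clock: 10.7
position: [0.5421, 0.3464, 0.1248]
ee_rot: [-0.0, 0.979, 0.206, 0.0]
contact_force: [0.8, 0.4, -0.8]
width: 0.0128
gripper_force: 39.3
```

```bash
python3 - <<'E'
from h import *
a=grab('scene','s3')
s=readout.get_state();p=s['position'];print(p,s['width'])
u=proj(a,p+[0,0,-.065])[0].astype(int);print(u)
cr=lambda i,c:cv2.resize(i['color'][c[1]-30:c[1]+30,c[0]-30:c[0]+30][:,:,::-1],(480,480),interpolation=cv2.INTER_CUBIC)
cv2.imwrite('pics/c4.png',cr(a,u))
E
```

```text
[0.54218154 0.34649524 0.12499786] 0.012946382632638288
[186 299]
```

View pics/c4.png

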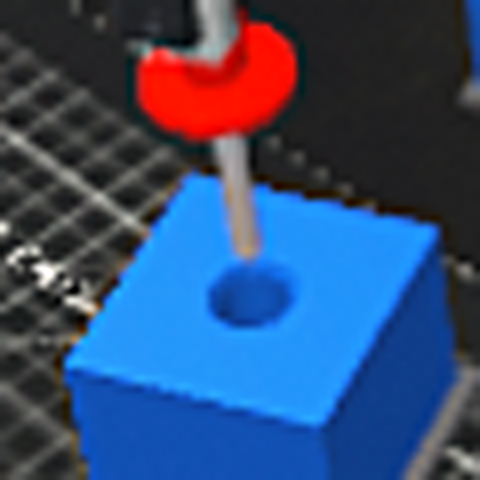

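The crop shows the tip at (245,256) above the hole, whose centre is at (251,295).

```bash
python3 - <<'E'
from h import *
a=load('s3')
f=lambda x,y:(186-30+(x+.5)/8-.5,299-30+(y+.5)/8-.5)
h=at_z(a,*f(251,295),.05)
for z in(.0595,.0605,.0615): print((h-at_z(a,*f(245,258),z))*1000)
E
```

```text
[-0.68976469  0.59101312 -9.5       ]
[  0.16568178   0.0190713  -10.5       ]
[  1.02112826  -0.55287052 -11.5       ]
```

Tip and hole line up, so I'll lower it.

Request:
send_rows --xyz '[[0, 0, -0.01], [0, 0, -0.01], [0, 0, -0.01], [0, 0, -0.01], [0, 0, -0.008], [0, 0, -0.004], [0, 0, 0], [0, 0, 0]]' --delta_rot '[[0, 0, 0], [0, 0, 0], [0, 0, 0], [0, 0, 0], [0, 0, 0], [0, 0, 0], [0, 0, 0], [0, 0, 0]]'

```text
clock: 11.55
position: [0.542, 0.3469, 0.0725]
ee_rot: [-0.0, 0.979, 0.206, 0.0]
contact_force: [-0.1, -0.6, -0.3]
width: 0.0132
gripper_force: 39.3
```

Request:
send_rows --xyz '[[0, 0, -0.002], [0, 0, 0], [0, 0, 0]]' --delta_rot '[[0, 0, 0], [0, 0, 0], [0, 0, 0]]'

```text
clock: 11.85
position: [0.5419, 0.3468, 0.0706]
ee_rot: [0.0, 0.979, 0.206, 0.0]
contact_force: [-0.1, 0.1, -0.8]
width: 0.0126
gripper_force: 39.3
```

Request:
send_rows --xyz '[[0, 0, -0.001], [0, 0, 0], [0, 0, 0]]' --delta_rot '[[0, 0, 0], [0, 0, 0], [0, 0, 0]]'

```text
clock: 12.15
position: [0.5419, 0.3468, 0.0695]
ee_rot: [-0.0, 0.979, 0.206, 0.0]
contact_force: [-0.4, 0.2, 0.2]
width: 0.0125
gripper_force: 39.4
```

Request:
send_rows --xyz '[[0, 0, 0], [0, 0, 0], [0, 0, 0], [0, 0, 0], [0, 0, 0], [0, 0, 0], [0, 0, 0], [0, 0, 0]]' --delta_rot '[[0, 0, 0], [0, 0, 0], [0, 0, 0], [0, 0, 0], [0, 0, 0], [0, 0, 0], [0, 0, 0], [0, 0, 0]]' --gripper 0.085

```text
clock: 12.95
position: [0.5417, 0.3467, 0.0693]
ee_rot: [0.0, 0.979, 0.206, -0.0]
contact_force: [-0.3, -1.3, -0.4]
width: 0.0852
gripper_force: 0.0
```

Request:
send_rows --xyz '[[0, 0, 0.01], [0, 0, 0.02], [0, 0, 0.025], [0, 0, 0.025], [0, 0, 0.02], [-0.004, -0.03, 0], [-0.006, -0.045, 0], [-0.006, -0.045, 0], [-0.006, -0.045, 0], [-0.006, -0.045, 0], [-0.006, -0.045, 0], [-0.006, -0.045, 0]]' --delta_rot '[[0, 0, 0], [0, 0, 0], [0, 0, 0], [0, 0, 0], [0, 0, 0], [0, 0, 8], [0, 0, 8], [0, 0, 8], [0, 0, 8], [0, 0, 8], [0, 0, 8], [0, 0, 8]]'

```text
clock: 14.15
position: [0.502, 0.0478, 0.1704]
ee_rot: [0.001, 0.768, 0.64, 0.001]
contact_force: [0.0, -0.8, -0.6]
width: 0.0849
gripper_force: 0.0
```

```bash
python3 - <<'E'
from h import *
from scipy.spatial.transform import Rotation as Rn
a=grab('scene','s4')
s=readout.get_state();q=s['ee_rot'];y=Rn.from_quat(np.r_[q[1:],q[0]]).as_matrix()[:,1];print(s['position'],np.degrees(np.arctan2(y[1],y[0])),s['qpos'].round(2))
c=a['color'][250:350,140:240][:,:,::-1]
c2=a['color'][185:275,240:375][:,:,::-1]
cv2.imwrite('pics/c5.png',np.hstack([cv2.resize(c,(300,360),interpolation=cv2.INTER_CUBIC),cv2.resize(c2,(500,360),interpolation=cv2.INTER_CUBIC)]))
E
```

```text
[0.50090833 0.04148907 0.17026164] -10.218511138105352 [-0.05  0.21  1.75 -0.01  1.18  0.13]
```

View pics/c5.png

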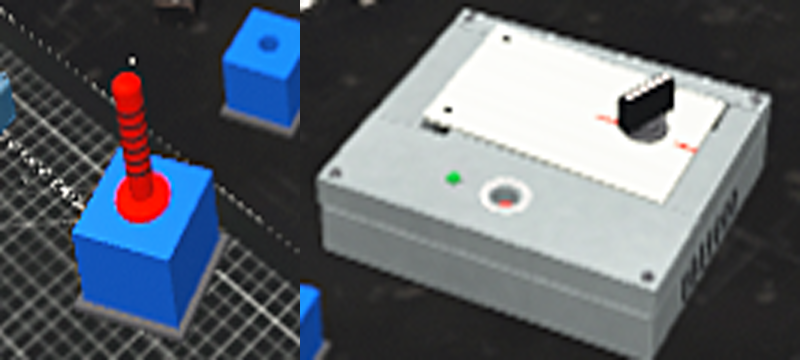

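The crop shows the stylus home and upright in the larger stand (its top at (127,80), guard on the block). The fastener bar at (645,100) is untouched, and the closing direction is already at -10°. I'll go down onto the bar.

Request:
send_rows --xyz '[[0, -0.018, -0.01], [-0.001, -0.018, -0.02], [0, 0, -0.02], [0, 0, -0.02], [0, 0, -0.02], [0, 0, -0.01], [0, 0, -0.008], [0, 0, 0], [0, 0, 0]]' --delta_rot '[[0, 0, 0], [0, 0, 0], [0, 0, 0], [0, 0, 0], [0, 0, 0], [0, 0, 0], [0, 0, 0], [0, 0, 0], [0, 0, 0]]' --gripper 0.055

```text
clock: 15.1
position: [0.5018, 0.0136, 0.0619]
ee_rot: [0.0, 0.77, 0.638, 0.0]
contact_force: [0.2, -1.1, -0.2]
width: 0.0548
gripper_force: 0.0
```

Request:
send_rows --xyz '[[0, 0, -0.003], [0, 0, 0], [0, 0, 0]]' --delta_rot '[[0, 0, 0], [0, 0, 0], [0, 0, 0]]'

```text
clock: 15.4
position: [0.5014, 0.0135, 0.0586]
ee_rot: [0.0, 0.77, 0.638, 0.0]
contact_force: [1.0, 0.1, -0.0]
width: 0.0549
gripper_force: 0.0
```

Request:
send_rows --xyz '[[0, 0, 0], [0, 0, 0], [0, 0, 0], [0, 0, 0], [0, 0, 0], [0, 0, 0], [0, 0, 0], [0, 0, 0]]' --delta_rot '[[0, 0, 0], [0, 0, 0], [0, 0, 0], [0, 0, 0], [0, 0, 0], [0, 0, 0], [0, 0, 0], [0, 0, 0]]' --gripper 0.004 --force 30

```text
clock: 16.2
position: [0.5013, 0.0136, 0.0592]
ee_rot: [0.0, 0.77, 0.638, 0.0]
contact_force: [-1.4, 0.9, 5.9]
width: 0.0092
gripper_force: 51.7
```

```bash
python3 - <<'E'
from h import *
s=readout.get_state();print({k:np.round(s[k],3) for k in('position','ee_rot','contact_force','moment','width','gripper_force')})
E
```

```text
{'position': array([0.501, 0.014, 0.059]), 'ee_rot': array([0.   , 0.77 , 0.638, 0.   ]), 'contact_force': array([-1.366,  0.862,  5.887]), 'moment': array([-0.048,  0.214, -0.068]), 'width': np.float64(0.009), 'gripper_force': np.float64(51.652)}
```

The earlier reading lagged, so the grip landed 8 mm off-centre along the bar, and the tips touch something underneath (6 N). I'll open, raise 3 mm, re-centre and grip again.

Request:
send_rows --xyz '[[0, 0, 0], [0, 0, 0], [0, 0, 0], [0, 0, 0.003], [-0.001, -0.004, 0], [0, -0.004, 0], [0, 0, 0], [0, 0, 0]]' --delta_rot '[[0, 0, 0], [0, 0, 0], [0, 0, 0], [0, 0, 0], [0, 0, 0], [0, 0, 0], [0, 0, 0], [0, 0, 0]]' --gripper 0.03

```text
clock: 17.0
position: [0.5002, 0.0053, 0.0613]
ee_rot: [-0.0, 0.77, 0.638, 0.0]
contact_force: [-0.4, -0.7, -0.5]
width: 0.0299
gripper_force: 0.0
```

Request:
send_rows --xyz '[[0, 0, 0], [0, 0, 0], [0, 0, 0], [0, 0, 0], [0, 0, 0], [0, 0, 0]]' --delta_rot '[[0, 0, 0], [0, 0, 0], [0, 0, 0], [0, 0, 0], [0, 0, 0], [0, 0, 0]]' --gripper 0.004 --force 40

```text
clock: 17.6
position: [0.4998, 0.0056, 0.0614]
ee_rot: [-0.0, 0.77, 0.638, -0.0]
contact_force: [-3.0, 0.1, 3.3]
width: 0.0093
gripper_force: 42.7
```

Request:
send_rows --xyz '[[0, 0, 0], [0, 0, 0], [0, 0, 0], [0, 0, 0], [0, 0, 0], [0, 0, 0], [0, 0, 0], [0, 0, 0], [0, 0, 0], [0, 0, 0], [0, 0, 0], [0, 0, 0]]' --delta_rot '[[0, 0, -6], [0, 0, -6], [0, 0, -6], [0, 0, -6], [0, 0, -6], [0, 0, -6], [0, 0, -6], [0, 0, -6], [0, 0, -6], [0, 0, -6], [0, 0, -6], [0, 0, -0.7]]'

```text
clock: 18.8
position: [0.4999, 0.0055, 0.0614]
ee_rot: [0.0, 0.994, 0.109, -0.0]
contact_force: [-3.2, -0.1, 4.3]
width: 0.0092
gripper_force: 42.8
```

Request:
send_rows --xyz '[[0, 0, 0], [0, 0, 0], [0, 0, 0]]' --delta_rot '[[0, 0, 0], [0, 0, 0], [0, 0, 0]]'

```text
clock: 19.1
position: [0.4999, 0.0055, 0.0614]
ee_rot: [0.0, 0.994, 0.11, -0.0]
contact_force: [-2.5, -0.1, 5.2]
width: 0.0088
gripper_force: 42.8
```

```bash
python3 - <<'E'
from h import *
from scipy.spatial.transform import Rotation as Rn
s=readout.get_state();q=s['ee_rot'];y=Rn.from_quat(np.r_[q[1:],q[0]]).as_matrix()[:,1];print(s['position'],np.degrees(np.arctan2(y[1],y[0])),s['contact_force'],s['moment'],s['width'])
E
```

```text
[0.49989876 0.00548201 0.06143264] -77.3267704228238 [-2.46357867 -0.09622053  5.17220893] [-0.09651675  0.48073415 -0.02932063] 0.008791627352574983
```

Request:
send_rows --xyz '[[0, 0, 0], [0, 0, 0], [0, 0, 0], [0, 0, 0.01], [0, 0, 0.02], [0, 0, 0.03], [0, 0, 0.03], [-0.02, -0.02, 0.01], [-0.03, -0.04, 0], [-0.03, -0.04, 0], [-0.03, -0.04, 0], [0, 0, 0]]' --delta_rot '[[0, 0, 0], [0, 0, 0], [0, 0, 0], [0, 0, 0], [0, 0, 0], [0, 0, 0], [0, 0, 0], [0, 0, 0], [0, 0, 0], [0, 0, 0], [0, 0, 0], [0, 0, 0]]' --gripper 0.035

```text
clock: 20.3
position: [0.3872, -0.1385, 0.1621]
ee_rot: [0.001, 0.994, 0.106, -0.001]
contact_force: [0.5, -0.1, 0.3]
width: 0.0354
gripper_force: 0.0
```

```bash
python3 - <<'E'
from h import *
a=grab('scene','s5');b=grab('top','t5');b0=load('t0')
P=lambda x,y:((x+.5)/4-.5+262,(y+.5)/4-.5+160)
th=np.radians(13.07);R=np.array([[np.cos(th),-np.sin(th)],[np.sin(th),np.cos(th)]]);t=np.array([.5393,.0379])
for n,(x,y),z in(('NR',(421,362),.05),('NL',(242,408),.05),('FL',(166,128),.0577),('FR',(347,85),.0577)):
    print(n,(R.T@(at_z(b0,*P(x,y),z)[:2]-t)*1000).round(1))
print(readout.get_state()['position'])
c=b['color'][160:285,262:387][:,:,::-1]
c2=a['color'][185:245,290:370][:,:,::-1]
cv2.imwrite('pics/c6.png',np.hstack([cv2.resize(c,(400,400),interpolation=cv2.INTER_CUBIC),cv2.resize(c2,(400,400),interpolation=cv2.INTER_CUBIC)]))
E
```

```text
NR [-76.4 -67.8]
NL [-75.7  22.6]
FL [65.6 23.6]
FR [ 63.8 -68. ]
[ 0.3901964  -0.1354026   0.16207266]
```

View pics/c6.png

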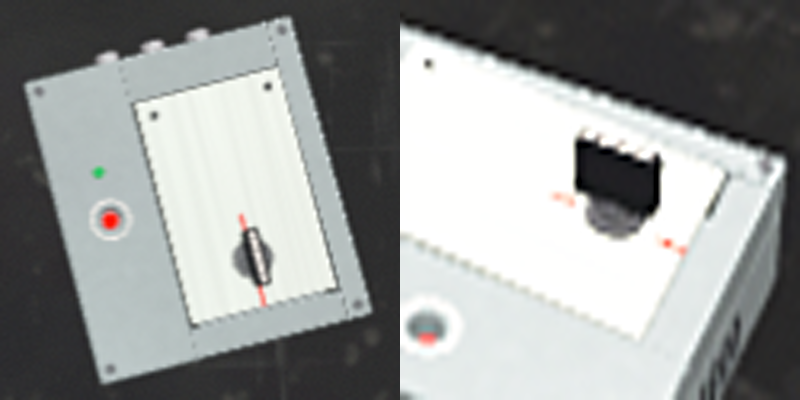

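The top crop shows the bar running from (250,230) to (266,284), in line with the red marks at (241,216) and (264,301). The fastener is aligned. The cover corners match 139 x 91 mm, so the press point is at about (0.586, 0.026). I'll go there with the fingers closed.

Request:
send_rows --xyz '[[0.02, 0.016, 0], [0.03, 0.025, 0], [0.03, 0.025, 0], [0.03, 0.025, 0], [0.03, 0.025, 0], [0.03, 0.025, 0], [0.026, 0.02, 0], [0, 0, -0.02], [0, 0, -0.03], [0, 0, -0.02], [0, 0, -0.02], [0, 0, 0]]' --delta_rot '[[0, 0, 0], [0, 0, 0], [0, 0, 0], [0, 0, 0], [0, 0, 0], [0, 0, 0], [0, 0, 0], [0, 0, 0], [0, 0, 0], [0, 0, 0], [0, 0, 0], [0, 0, 0]]' --gripper 0.0 --force 20

```text
clock: 21.6
position: [0.5845, 0.0291, 0.0685]
ee_rot: [-0.001, 0.994, 0.111, -0.003]
contact_force: [-1.0, 0.6, 0.1]
width: 0.0001
gripper_force: 0.0
```

Request:
send_rows --xyz '[[0, 0, -0.005], [0, 0, -0.005], [0, 0, 0], [0, 0, 0], [0, 0, 0]]' --delta_rot '[[0, 0, 0], [0, 0, 0], [0, 0, 0], [0, 0, 0], [0, 0, 0]]'

```text
clock: 22.1
position: [0.5866, 0.0265, 0.062]
ee_rot: [0.0, 0.994, 0.109, 0.001]
contact_force: [0.0, 0.2, 0.2]
width: -0.0003
gripper_force: 0.0
```

```bash
python3 - <<'E'
from h import *
b=load('t5');s=readout.get_state();print(s['position'],s['contact_force'],s['width'])
th=np.radians(13.07);R=np.array([[np.cos(th),-np.sin(th)],[np.sin(th),np.cos(th)]]);t=np.array([.5393,.0379])
c=b['color'].astype(int);dark=c.max(2)<70
X=[]
for v in range(225,258):
  for u in range(330,352):
    p=at_d(b,u,v)
    if p[2]>.072: X.append(np.r_[R.T@(p[:2]-t),p[2]])
X=np.array(X);print(len(X),X.mean(0));U,S,V=np.linalg.svd(X[:,:2]-X[:,:2].mean(0));print(V[0],np.degrees(np.arctan(V[0][1]/V[0][0])))
E
```

```text
[0.58664143 0.02645079 0.06198721] [0.0335768  0.2204465  0.16514169] -0.00028023161040382176
107 [-0.04628794 -0.01713247  0.10977011]
[ 0.20173811 -0.9794395 ] -78.3613826061708
```

```bash
python3 - <<'E'
from h import *
b=load('t5')
th=np.radians(13.07);R=np.array([[np.cos(th),-np.sin(th)],[np.sin(th),np.cos(th)]]);t=np.array([.5393,.0379])
X=np.array([np.r_[R.T@(p[:2]-t),p[2]] for v in range(225,262) for u in range(328,354) for p in [at_d(b,u,v)] if .076<p[2]<.083])
m=X.mean(0);V=np.linalg.svd(X[:,:2]-m[:2])[2];print(len(X),m,np.ptp(X,0),np.degrees(np.arctan(V[0][1]/V[0][0])))
E
```

```text
85 [-0.04509755 -0.02202278  0.07810825] [0.03525053 0.00958923 0.00593831] -1.3096623557880638
```

Request:
send_rows --xyz '[[0, 0, -0.003], [0, 0, -0.002], [0, 0, -0.001], [0, 0, 0], [0, 0, 0]]' --delta_rot '[[0, 0, 0], [0, 0, 0], [0, 0, 0], [0, 0, 0], [0, 0, 0]]'

```text
clock: 22.6
position: [0.5865, 0.0264, 0.0556]
ee_rot: [0.0, 0.994, 0.109, 0.0]
contact_force: [-0.0, -0.4, 2.9]
width: 0.0
gripper_force: 1.5
```

The bar lies within about 1° of the marks. Contact came at 55.6 mm, as expected, so I'll press down to 50 mm in small steps.

Request:
send_rows --xyz '[[0, 0, -0.001], [0, 0, -0.001], [0, 0, -0.001], [0, 0, -0.001], [0, 0, -0.0005], [0, 0, 0], [0, 0, 0], [0, 0, 0]]' --delta_rot '[[0, 0, 0], [0, 0, 0], [0, 0, 0], [0, 0, 0], [0, 0, 0], [0, 0, 0], [0, 0, 0], [0, 0, 0]]'

```text
clock: 23.4
position: [0.5867, 0.0265, 0.051]
ee_rot: [0.0, 0.994, 0.109, 0.0]
contact_force: [1.9, -1.0, 4.8]
width: -0.0001
gripper_force: 2.3
```

Request:
send_rows --xyz '[[0, 0, -0.0005], [0, 0, -0.0005], [0, 0, 0], [0, 0, 0], [0, 0, 0], [0, 0, 0]]' --delta_rot '[[0, 0, 0], [0, 0, 0], [0, 0, 0], [0, 0, 0], [0, 0, 0], [0, 0, 0]]'

```text
clock: 24.0
position: [0.5867, 0.0265, 0.0501]
ee_rot: [0.0, 0.994, 0.109, 0.001]
contact_force: [1.1, -0.2, 6.1]
width: -0.0001
gripper_force: 2.6
```

```bash
python3 - <<'E'
from h import *
a=grab('scene','s6');b=grab('top','t6')
for _ in range(3): grab('scene','s6')
s=readout.get_state();print(s['position'],s['contact_force'],s['width'],s['clock'])
th=np.radians(13.07);R=np.array([[np.cos(th),-np.sin(th)],[np.sin(th),np.cos(th)]]);t=np.array([.5393,.0379])
# heights along cover and deck in case frame, before/after, scene cam
for tag in('s5','s6'):
    i=load(tag);o=[]
    for x in(.0,.03,.055):
        for y in(.01,.035):   # cover, deck beside it
            w=R@[x,y]+t;u=proj(i,[[*w,.05]])[0].round().astype(int)
            z=[at_d(i,u[0]+du,u[1]+dv)[2] for du in(-1,0,1) for dv in(-1,0,1)];o.append(np.median(z)*1000)
    print(tag,np.round(o,1))
c=a['color'][180:250,240:350][:,:,::-1];cv2.imwrite('pics/c7.png',cv2.resize(c,(770,490),interpolation=cv2.INTER_CUBIC))
E
```

```text
[0.58669302 0.02646128 0.05002253] [ 1.69710459 -0.86872177  5.05071354] -0.0001128374465542716 24.25
s5 [54.  50.3 55.8 49.8 56.7 49.5]
s6 [49.5 49.9 49.9 49.4 49.9 49.6]
```

View pics/c7.png

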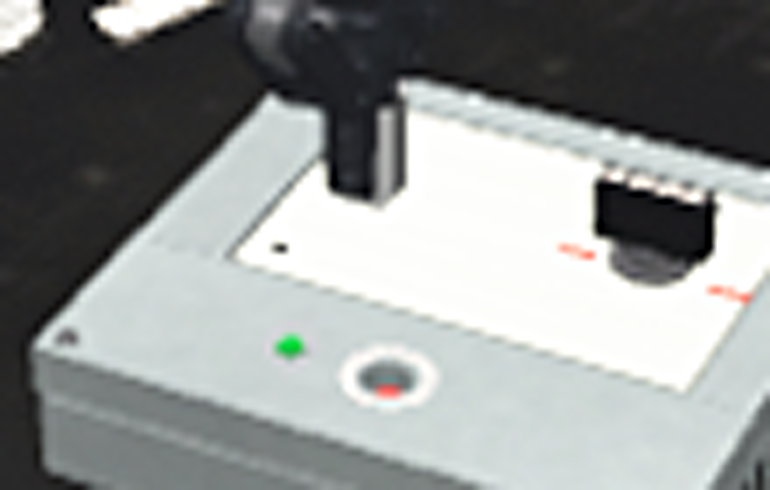

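The picture shows the fingers on the cover's far end at (365,200), the cover level with the deck, and the fastener at (655,220) in line with the marks. By depth, the cover and the deck agree within about 0.5 mm, and the push is about 6 N. I'll hand it in.

```bash
python3 -c "
from rig import order
print(order.sign_off())"
```

```text
the job is handed in; nothing more can be done
None
```

The job is handed in: button pressed to its stop, stylus back in the larger stand, fastener lined up with the red marks within about 1°, and the cover held flush at about 6 N.

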